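Set the castle nut of a grain mill and pin it

TASK

Set the burr of the green grain mill: turn its castle nut clockwise (seen from above) until you feel it come up snug, then carry on only as far as the next slot that lines up with the cross hole in the spindle. Then push the red-handled locking pin gently through slot and spindle from the hole's robot-side end until its handle meets the nut, and let go. Leave the mug, the spice jar and the tin where they are.

Things in the scene. Friction and masses are not known exactly. Their poses are not given: they have to be found in the camera images.
- mill: Green cast mill body, fixed: base plate 136 x 136 x 12 mm, round housing 90 mm across up to 50 mm, spout on its +y side. Origin: centre of the underside; the upright steel spindle (24 mm diameter, top 105 mm above the worktop) stands on its z axis. The spindle's cross hole runs along the mill's x; push the pin in from its -x end (robot side) towards +x.
- cross_hole (a point): Centre of the spindle's cross hole, on the spindle axis, 87 mm above the worktop. The hole is 9 mm wide, 9 mm high (82.5 to 91.5 mm) and 24 mm long, along the mill's x axis; it never turns.
- nut_centre (a point): Steel castle nut; point on the spindle axis 20 mm above the nut's underside, 74 mm above the worktop; its axes turn with the nut, which turns about z and does not rise. Grip two opposite flats of the octagonal lower part: 54 mm across flats, 54 to 82.5 mm above the worktop. Flats face the nut's +x and every 45 degrees. Loose it takes about 0.06 N m; from the snug angle on, about 0.55 N m.
- crown_top (a point): Top of the nut's crown (26 mm radius, 82.5 to 94 mm above the worktop), on the axis, axes as the nut's. 8 open-topped slots, 10 mm wide, one along the nut's +x and every 45 degrees, in mid-flat. Lined up: a slot within 3 degrees of the mill's x. Slots that pass while the nut is loose, or within 3 degrees of where the drag comes on, do not count. Total turn 40 to 110 degrees; regrip if need be.
- washer_mark (a point): Orange dot on the brass load washer under the nut (74 mm across, top 54 mm above the worktop), 32 mm from the spindle axis. The washer stands still while the nut is loose and is dragged round with it once it is snug. The snug angle differs each time, 8 to 90 degrees of turning from the start, and cannot be seen.
- pin_grip (a point): Centre of the pin's red handle, an upright block 34 (x) x 20 (y) x 44 mm (z) standing on the worktop, 60 g; grip it across y. Its steel rod, 6 mm diameter, 51 mm long, round nose, leaves the front (+x) face level, 8 mm below this point. Fully home, the front face touches the nut's flat: this point is then 44 mm from the spindle axis on the mill's -x side, 95 mm above the worktop.
- pin_tip (a point): Nose of the locking pin's rod: 68 mm along the pin's +x axis from the handle's centre and 8 mm below it. Fully home it is 24 mm beyond the spindle axis, on the mill's +x side.
- mug: Green mug, 86 mm across, 118 mm with its handle, 96 mm high; origin at its underside. Bystander.
- spice: Spice jar with yellow-brown cap and orange-red contents, 42 x 42 x 96 mm; origin at its underside. Bystander.
- tin: Low green tin, 75 mm across, 58 mm high; origin at its underside. Bystander.

How it is judged:
On the way, in this order (a step that is already met when the one before it is completed fails the run):
1. the nut has been turned past snug: the load washer has been dragged along by 1 mm or more at its dot (distance of washer_mark from where it was at the start of the episode above 0.001 m), for 0.2 s.
2. the pin is through the slot and the spindle (x of pin_tip in the frame of mill above 0.018 m and distance between pin_tip and cross_hole below 0.03 m), for 0.2 s.
At the end, for the whole second after the job is handed in: Pin through slot and spindle from the robot side, nose 20 mm or more beyond the spindle axis (handle within 4 mm of the nut), within 0.2 rad of upright, at rest. The washer's dot has moved 1 to 28.5 mm: the nut went past snug, but no farther than the next slot (distance of washer_mark from where it was at the start of the episode between 0.001 and 0.0285 m and x of pin_tip in the frame of mill above 0.02 m and distance between pin_tip and cross_hole below 0.03 m and x of pin_grip in the frame of mill below -0.04 m and angle between pin_grip's own z axis and vertical below 0.2 rad and linear speed of lock_pin below 0.02 m/s); the robot touches nothing.
It fails at once if the pin is forced: more than 30 N between pin and mill (contact force between lock_pin and mill above 30 N).
It fails at once if the mug is moved (distance of mug from where it was at the start of the episode above 0.03 m).
It fails at once if the spice jar is moved (distance of spice from where it was at the start of the episode above 0.03 m).
It fails at once if the tin is moved (distance of tin from where it was at the start of the episode above 0.03 m).
It also fails if it takes over 72 s, if anything falls off the work surface, if the arm or the gripper's body presses on something with over 40 N, if the wrist force passes 120 N, or if a joint passes its speed limit or range.

ROBOT

A 6-joint arm with a two-finger parallel gripper is mounted at the origin on a cart in front of the work surface, level with it; the furniture and walls round the work are solid. World frame = base frame: x ahead of the robot, y to its left, z up, the work surface at z = 0. Lengths are in m, angles in rad, forces in N, time in s.
With the tool pointing down it reaches from about 0.35 to 0.775 m from the base axis. Payload 5.5 kg.
Tool frame: the origin (TCP) lies midway between the tips of the shut fingers; the grasp point (between the pads) lies grip_point_offset behind it (grip_point_offset is the distance from the TCP to the grasp point, in m); z points along the fingers, y is the direction in which the jaws open and shut (so a half turn about z gives the same grasp; the last joint's range is limited). The gripper opens to 85 mm and grips with 20 to 120 N. Pads are 22 mm wide; open, the fingers measure 114 mm over their backs; the gripper's body (76 mm by 85 mm) begins 54 mm behind the grasp point. The pads swing forward as they close: fully open they stand 13 mm farther back than shut.
Start: joints at [-1.353, 0.313, 0.046, 1.304, 0, 1.431], TCP at [0.201, -0.539, 0.231] pointing down, gripper open.
Joint ranges: [-2.76, 2.76], [-0.86, 1.69], [-1.03, 1.26], [-2.2, 2.34], [-1.47, 1.5], [-3.14, 3.14]. Speed limits (rad/s): [2.57, 2.57, 3.14, 3.14, 3.14, 3.14].

INTERFACE

Orientations are given as a unit quaternion [w, x, y, z].
In Python, from workcell import * gives the robot as it stands.
- The arm moves only by the tool send_rows, never from a script. Its argument "series" is one flat list of numbers, 7 for each row, row after row: the shift along the tool's x, y, z in cm, then the turn, a rotation vector about the tool's x, y, z in degrees, then the opening, from 0 (shut) to 1 (fully open). A call has 1 to 10 rows; each row is the pose to reach, as a shift and turn from the pose commanded when the call began, along the tool's axes at that moment; what a row does not reach only later rows make up. A row lasts 1/12 s, in which the tool goes at most 41.7 mm and 7.16 degrees, less where a joint would pass 70% of its speed; a pose out of reach is approached as far as the arm can. A call with a gripper value outside its range is refused whole. The fingers move at their own pace and stop on an object; "newtons" is the grip in N (left out, the last holds). Time passes only in rows, so rows that repeat a pose let the fingers close. It gives the time, the measured TCP pose, the force and the opening at its end, in the units of the state.
- get_state(): the state, without advancing time (a new reading comes with each control period).
- read_camera(name): name is "side" or "top" or "wrist"; returns the picture (384x512x3 uint8, blue, green, red); there is no depth.
- camera_info(name): a dict with "K" (3x3 intrinsics, pixels), "xyz" and "attitude" of the camera in the world. Camera axes: x right, y down, z forward; pixel columns grow to the right and rows downward; lengths in m; the calibration is good to about 2 mm. A picture is of the moment at which its call begins: read the wrist's pose just before it. camera_info takes no time and is no camera call; for the wrist camera it gives the pose at the moment of the call.
- hand_in(): hands the job in, once; it reports no verdict.
Trained networks look in the newest picture that a camera, given by its name, has taken for a name from the list of things; names that differ only in an ending like _2 or _b are one class to them, and where a whole thing is asked for, a point or a joint stands for the part that bears it (a point fixed in the world has none). Each returns a list of dicts, best first, with "p" (0 to 1); they miss things now and then, are a little off and sometimes report something else, mostly with a low value. They report only what shows in the picture. A call takes as long as a camera call.
- silhouettes(camera, label): "pixels" (384x512 bool, what is visible of it) and "box" ([left, top, width, height] in pixels, round what is visible of it).
The state is a dict: "clock": time; "joint_pos": joint angles; "qvel": joint speeds; "tau": joint torques, N m; "tcp_pos": TCP position; "orientation": TCP orientation; "wrist_force": force on the tool from outside, world axes, zero at the start; "ft_torque": the same for the moment, N m; "finger_gap": finger opening in m.
Only numpy, scipy, OpenCV 4.12 (cv2) and the standard library are available. Lean on these libraries where they do the work, as an engineer would, in place of code of your own. Each camera call takes 0.05 s, during which the arm holds its last target. There are 200 camera calls.

## Working session

There is one attempt and no reset: what is moved stays moved. The work goes in short steps, Python scripts to look and compute and a tool call to move; the robot and the scene stay as the last step left them, time stands still between calls to the robot, and variables do not carry over. Pictures are saved under pics/ and viewed, about 8 in all and at most 12, crops included, and the job is handed in when it is done.

Besides the shell and the picture viewer there is one more tool, called after "Emit:" in YAML: its name, and indented under it one key for each argument. send_rows: Moves the arm, as the interface text tells. Its arguments: {"type":"object","properties":{"series":{"type":"array"},"newtons":{"type":"number"}},"required":["series"]}

```bash
mkdir -p pics; cat > h.py <<'E'
from workcell import *
import numpy as np, cv2
from scipy.spatial.transform import Rotation as R
def q2R(q): return R.from_quat([q[1],q[2],q[3],q[0]]).as_matrix()
def cam(n):
    c=camera_info(n); A=np.array(c["attitude"],float)
    return np.array(c["K"]),np.array(c["xyz"]),(q2R(A) if A.size==4 else A.reshape(3,3))
def proj(n,P,c=None):
    K,t,A=c or cam(n); p=(np.atleast_2d(P)-t)@A@K.T; return p[:,:2]/p[:,2:]
def back(n,uv,z,c=None):
    K,t,A=c or cam(n); uv=np.atleast_2d(uv); d=np.c_[uv,np.ones(len(uv))]@np.linalg.inv(K).T@A.T
    return t+d*((z-t[2])/d[:,2:])
E
python3 - <<'E'
from h import *
print(get_state()); print(grip_point_offset)
ims=[]
for n in ["top","side"]:
    im=read_camera(n); cv2.imwrite(f"pics/{n}0.png",im); print(n,camera_info(n))
    for l in ["mill","pin_grip","washer_mark","nut_centre","mug","spice","tin"]:
        r=silhouettes(n,l)
        for d in r[:2]:
            v,u=np.nonzero(d["pixels"]); 
            if len(u): print(n,l,round(d["p"],2),d["box"],u.mean().round(1),v.mean().round(1), back(n,[u.mean(),v.mean()],0.05)[0].round(3))
    ims.append(im)
E
ls
```

```text
{'clock': 0.0, 'joint_pos': array([-1.35261145e+00,  3.13998919e-01,  4.49700233e-02,  1.30361878e+00,
       -8.85667715e-06,  1.43118832e+00]), 'qvel': array([-0.00271428, -0.00032231,  0.00046638, -0.00052587, -0.00109709,
       -0.00067489]), 'tau': array([-4.09702898e-04, -4.80630577e+01,  2.98532867e+01,  1.94398232e-02,
       -1.63100608e-04,  4.94514680e-06]), 'tcp_pos': array([ 0.20123907, -0.53807576,  0.23040607]), 'orientation': array([-9.24787063e-04,  9.84040241e-01,  1.77943663e-01, -4.07838987e-05]), 'wrist_force': array([0.5475322 , 0.60182167, 0.33683623]), 'ft_torque': array([-0.01372322,  0.00446946, -0.04276304]), 'finger_gap': 0.08533326305107371}
0.0187
top {'K': array([[402.15774206,   0.        , 262.75070523],
       [  0.        , 402.15774206, 191.58731772],
       [  0.        ,   0.        ,   1.        ]]), 'xyz': array([0.27400041, 0.11178459, 1.30469833]), 'attitude': array([-0.07406126,  0.71785542, -0.68854791,  0.07141646])}
top mill 0.71 [269.2, 174.7, 45.9, 39.2] 292.3 193.0 [0.536 0.028 0.05 ]
top pin_grip 0.56 [217.3, 202.8, 9.4, 24.2] 219.6 
[... 772 characters left out ...]
23772]), 'attitude': array([ 0.19314219, -0.36667712,  0.7909608 , -0.45013886])}
side mill 0.98 [245.4, 170.8, 67.2, 55.3] 276.9 199.7 [0.508 0.057 0.05 ]
side pin_grip 0.83 [213.7, 238.9, 29.3, 25.2] 231.0 249.9 [0.42  0.276 0.05 ]
side washer_mark 0.59 [264.1, 186.3, 25.2, 10.0] 277.9 194.1 [0.527 0.036 0.05 ]
side nut_centre 0.85 [265.7, 173.4, 23.9, 23.4] 277.4 185.0 [0.563 0.004 0.05 ]
side mug 0.84 [164.5, 194.2, 35.8, 53.5] 182.8 221.1 [0.579 0.298 0.05 ]
side mug 0.54 [129.7, 255.2, 40.2, 47.4] 149.5 279.0 [0.45  0.455 0.05 ]
side spice 0.7 [347.6, 158.2, 12.5, 37.2] 352.8 175.7 [ 0.466 -0.205  0.05 ]
side tin 0.64 [131.8, 258.6, 38.6, 42.8] 149.3 279.3 [0.449 0.456 0.05 ]
h.py
pics
```

```bash
python3 -c "
import cv2,numpy as np
a=cv2.imread('pics/top0.png');b=cv2.imread('pics/side0.png')
cv2.imwrite('pics/both.png',cv2.resize(np.vstack([a,b]),(400,600),interpolation=cv2.INTER_AREA))"
```

```text
(no output)
```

View pics/top0.png

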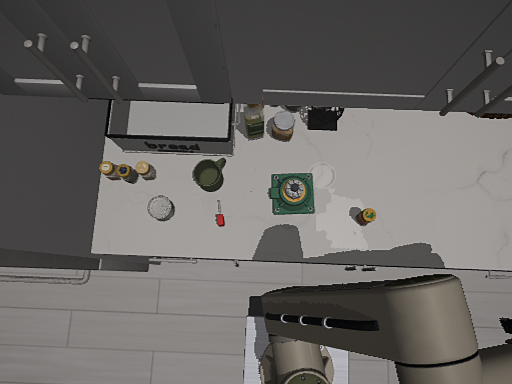

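View pics/side0.png

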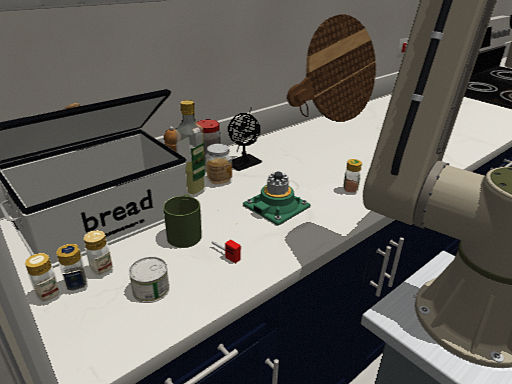

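The mill sits at about (0.53, 0.025), with its spout towards +y (image left). The pin is at about (0.43, 0.27), with its rod pointing +x. I'll move over the mill for a wrist view.

Emit:
send_rows:
  series: [2.8,-2.5,-0.5,0,0,-5.5,1,5.6,-5,-1,0,0,-11,1,8.4,-7.5,-1.5,0,0,-16.5,1,11.2,-10,-2,0,0,-22,1,14,-12.5,-2.5,0,0,-27.5,1,16.8,-15,-3,0,0,-33,1,19.6,-17.5,-3.5,0,0,-38.5,1,22.4,-20,-4,0,0,-44,1,25.2,-22.5,-4.5,0,0,-49.5,1,28,-25,-5,0,0,-55,1]

```text
clock: 1.63
tcp_pos: [0.3765, -0.2047, 0.2819]
orientation: [0.0, 0.789, 0.614, 0.0]
wrist_force: [-0.7, 0.1, -1.1]
finger_gap: 0.0855
```

```bash
cat >> h.py <<'E'
def togo(target,psi_deg=None):
    s=get_state(); T=q2R(s["orientation"]); d=T.T@(np.array(target)-s["tcp_pos"])*100
    print("t",s["clock"],"tcp",s["tcp_pos"].round(4),"psi",np.degrees(np.arctan2(T[1,0],T[0,0])).round(2),"shift",d.round(2),"j",s["joint_pos"].round(2))
    if psi_deg is not None:
        c,n=np.cos(np.radians(psi_deg)),np.sin(np.radians(psi_deg))
        G=np.array([[c,n,0],[n,-c,0],[0,0,-1]]); print("rot",np.degrees(R.from_matrix(T.T@G).as_rotvec()).round(2))
E
python3 - <<'E'
from h import *
togo([0.5,0.02,0.3],110)
K,t,A=cam("wrist"); s=get_state();T=q2R(s["orientation"]); print(T.T@(t-s["tcp_pos"]),(T.T@A).round(2),K)
E
```

```text
t 1.6333 tcp [ 0.3765 -0.2047  0.2819] psi 75.75 shift [24.82  6.44 -1.82] j [-0.69  0.02 -0.19  1.36 -0.    1.13]
rot [  0.04   0.04 -34.25]
[ 0.06766717 -0.00038124 -0.14152864] [[ 0.   -0.96 -0.27]
 [ 1.    0.   -0.  ]
 [ 0.   -0.27  0.96]] [[282.17595384   0.         257.12416949]
 [  0.         282.17595384 196.97395789]
 [  0.           0.           1.        ]]
```

Emit:
send_rows:
  series: [4,0.8,0.5,0,0,-6,1,8,1.6,1,0,0,-12,1,12,2.4,1.5,0,0,-18,1,16,3.2,2,0,0,-24,1,20,4,2.5,0,0,-30,1,24,4.5,3,0,0,-34,1,25.8,4,3.3,0,0,-34,1,25.8,4,3.3,0,0,-34,1,25.8,4,3.3,0,0,-34,1]

```text
clock: 2.38
tcp_pos: [0.4792, 0.0343, 0.2481]
orientation: [-0.0, 0.576, 0.817, -0.0]
wrist_force: [-0.2, -0.9, -0.4]
finger_gap: 0.0854
```

```bash
python3 - <<'E'
from h import *
togo([0.53,0.025,0.25],110)
im=read_camera("wrist"); cv2.imwrite("pics/w1.png",im); print(camera_info("wrist"))
for l in ["mill","nut_centre","washer_mark"]:
  for d in silhouettes("wrist",l)[:2]:
    v,u=np.nonzero(d["pixels"]); print(l,round(d["p"],2),d["box"],u.mean(),v.mean())
    np.save("pics/%s.npy"%l,d["pixels"])
E
```

```text
t 2.3833 tcp [0.4792 0.0343 0.2481] psi 109.66 shift [-2.58  4.48 -0.2 ] j [-0.1   0.13 -0.15  1.29 -0.    1.13]
rot [-0.05  0.01 -0.34]
{'K': array([[282.17595384,   0.        , 257.12416949],
       [  0.        , 282.17595384, 196.97395789],
       [  0.        ,   0.        ,   1.        ]]), 'xyz': array([0.45634956, 0.09726665, 0.38983163]), 'attitude': array([0.13258505, 0.97648897, 0.16843885, 0.02277822])}
mill 0.79 [240.0, 129.9, 119.5, 115.6] 299.288980628771 186.93119508838785
mill 0.15 [381.1, 0.0, 107.0, 39.9] 433.84274481772695 15.030021443888492
nut_centre 0.61 [282.4, 176.5, 50.2, 56.8] 305.79285714285714 203.58928571428572
washer_mark 0.7 [274.8, 170.4, 57.5, 51.9] 297.96067415730334 187.48455056179776
```

View pics/w1.png

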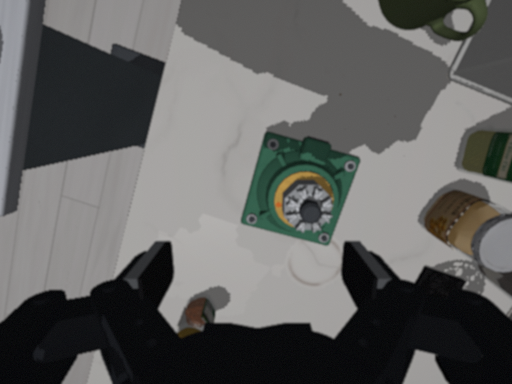

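The mill is clear in this view. Its plate's screws are at (273,144), (350,167), (252,219) and (324,238), the spout is at the top, and the nut is at about (308,207). I'll fit the plate's position and yaw, then move closer.

```bash
cat >> h.py <<'E'
def platefit(im,c,save=None):
    hsv=cv2.cvtColor(im,cv2.COLOR_BGR2HSV)
    m=cv2.inRange(hsv,(65,90,25),(95,255,255)); m=cv2.morphologyEx(m,cv2.MORPH_OPEN,np.ones((3,3)))
    n,l,st,_=cv2.connectedComponentsWithStats(m); k=1+np.argmax(st[1:,4]); v,u=np.nonzero(l==k)
    P=back("wrist",np.c_[u,v],0.012,c)[:,:2]
    r=cv2.minAreaRect((P*1000).astype(np.float32)); return r
E
python3 - <<'E'
from h import *
im=cv2.imread("pics/w1.png"); print(platefit(im,cam("wrist")))
uv=[(273,144),(350,167),(252,219),(324,238)]
print(back("wrist",uv,0.012), back("wrist",uv,0.012).mean(0), back("wrist",[[311,211]],0.105))
togo([0.53,0.02,0.20],110)
E
```

```text
((542.0846557617188, 28.354175567626953), (129.99049377441406, 137.87318420410156), 3.9851670265197754)
[[ 0.48723969  0.07301778  0.012     ]
 [ 0.59597638  0.07882688  0.012     ]
 [ 0.49551135 -0.03552497  0.012     ]
 [ 0.60347928 -0.02846446  0.012     ]] [0.54555167 0.02196381 0.012     ] [[0.54215273 0.02620967 0.105     ]]
t 2.5833 tcp [0.4795 0.0321 0.2486] psi 109.38 shift [-2.82  4.36  4.87] j [-0.1   0.12 -0.15  1.29 -0.    1.13]
rot [ 0.03  0.04 -0.62]
```

Emit:
send_rows:
  series: [-1.4,2.9,2.4,0,0,0,1,-2.8,5.75,4.8,0,0,0,1,-2.8,5.75,4.8,0,0,0,1,-2.8,5.75,4.8,0,0,0,1,-2.8,5.75,4.8,0,0,0,1]

```text
clock: 3.0
tcp_pos: [0.5424, 0.0251, 0.2002]
orientation: [-0.001, 0.578, 0.816, -0.0]
wrist_force: [-1.1, 1.0, 0.1]
finger_gap: 0.0856
```

```bash
python3 - <<'E'
from h import *
c=cam("wrist"); im=read_camera("wrist"); cv2.imwrite("pics/w2.png",im); r=platefit(im,c); print(r)
togo([0.543,0.025,0.058],110)
np.savez("w2.npz",K=c[0],t=c[1],A=c[2])
u=proj("wrist",[[0.543,0.025,0.075]],c)[0]; print(u)
x,y=u.astype(int); x0=max(x-85,0); y0=max(y-75,0); cr=im[y0:y0+150,x0:x0+170]; print(x0,y0); cv2.imwrite("pics/w2c.png",cv2.resize(cr,None,fx=4,fy=4,interpolation=cv2.INTER_CUBIC))
E
```

```text
((542.3184814453125, 31.08000946044922), (129.91603088378906, 138.64849853515625), 4.264955043792725)
t 3.05 tcp [0.5425 0.0254 0.2011] psi 109.42 shift [-0.04  0.03 14.31] j [-0.1   0.26 -0.1   1.21 -0.    1.13]
rot [ 0.01  0.02 -0.58]
[258.01519923 191.61339057]
173 116
```

View pics/w2c.png

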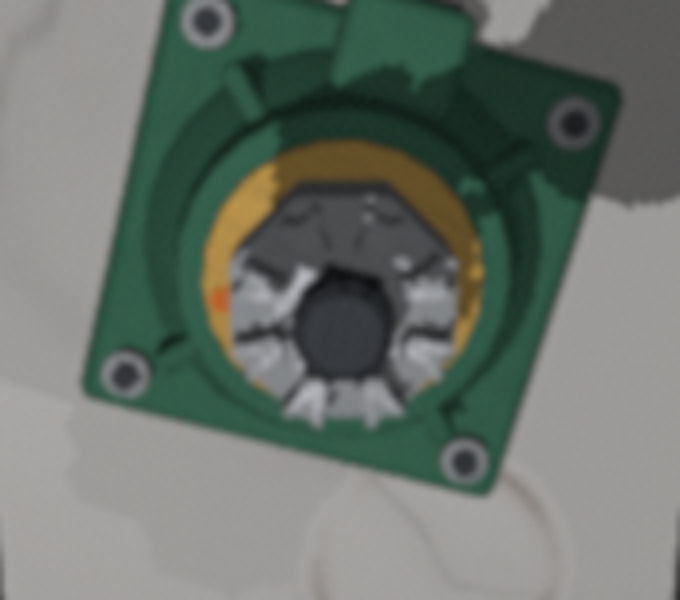

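The washer dot is at crop (221,298). The nut's upper flat edge runs from (302,186) to (390,184), so the flats lie almost along the tool axes. Next I'll work out the centre, yaw and nut angle.

```bash
python3 - <<'E'
from h import *
f=np.load("w2.npz"); c=(f["K"],f["t"],f["A"])
o=np.array([173,116]); px=lambda L:(np.array(L)-1.5)/4+o
S=back("wrist",px([(208,22),(574,123),(125,375),(464,462)]),0.0125,c); print(S.round(4),S.mean(0).round(4))
a=lambda v:np.degrees(np.arctan2(v[1],v[0])).round(2)
print("yaw",a(S[1]-S[0]),a(S[3]-S[2]),a(S[0]-S[2])-90,a(S[1]-S[3])-90)
print("spindle",back("wrist",px([(343,325)]),0.105,c))
V=back("wrist",px([(302,186),(390,184),(238,247),(458,258)]),0.0825,c); print("verts",V.round(4))
cen=S.mean(0); print([ (np.hypot(*(v-cen)[:2]).round(4),a(v-cen)) for v in V]); print("edge",a(V[1]-V[0]))
D=back("wrist",px([(221,298)]),0.054,c)[0]; print("dot",D,a(D-cen),np.hypot(*(D-cen)[:2]))
E
```

```text
[[ 0.4856  0.0748  0.0125]
 [ 0.5937  0.083   0.0125]
 [ 0.4933 -0.0333  0.0125]
 [ 0.6016 -0.0254  0.0125]] [0.5436 0.0248 0.0125]
yaw 4.38 4.16 4.090000000000003 4.159999999999997
spindle [[0.5422656  0.02784938 0.105     ]]
verts [[0.5244 0.0502 0.0825]
 [0.5434 0.0574 0.0825]
 [0.5149 0.0317 0.0825]
 [0.5644 0.0464 0.0825]]
[(np.float64(0.0318), np.float64(126.99)), (np.float64(0.0326), np.float64(90.32)), (np.float64(0.0294), np.float64(166.44)), (np.float64(0.03), np.float64(45.99))]
edge 20.73
dot [0.51441219 0.01094214 0.054     ] -154.57 0.0322668277646333
```

Emit:
send_rows:
  newtons: 80
  series: [0.06,0.07,3.5,0,0,-0.5,1,0.06,0.07,7,0,0,-0.5,1,0.06,0.07,10.5,0,0,-0.5,1,0.06,0.07,13,0,0,-0.5,1,0.06,0.07,14.7,0,0,-0.5,1,0.06,0.07,14.7,0,0,-0.5,1,0.06,0.07,14.7,0,0,-0.5,1]

```text
clock: 3.63
tcp_pos: [0.543, 0.0268, 0.0544]
orientation: [0.0, 0.574, 0.819, 0.0]
wrist_force: [0.9, -0.9, 0.1]
finger_gap: 0.0855
```

Emit:
send_rows:
  series: [0,0,0,0,0,0,0.5,0,0,0,0,0,0,0.5,0,0,0,0,0,0,0.5,0,0,0,0,0,0,0.5,0,0,0,0,0,0,0.5,0,0,0,0,0,0,0.5]

```text
clock: 4.13
tcp_pos: [0.5432, 0.0262, 0.0557]
orientation: [0.001, 0.574, 0.819, -0.001]
wrist_force: [-6.9, -1.9, 11.0]
finger_gap: 0.0526
```

```bash
python3 - <<'E'
from h import *
togo([0.543,0.0262,0.054],110); s=get_state(); print(s["wrist_force"],s["ft_torque"],s["finger_gap"],s["tau"][5])
E
```

```text
t 4.1333 tcp [0.5432 0.0262 0.0557] psi 109.98 shift [ 0.01 -0.02  0.17] j [-0.1   0.37 -0.33  0.87 -0.    1.12]
rot [-0.    0.13 -0.02]
[-6.93343987 -1.92266863 11.03005154] [-0.54196083  1.33242093 -0.02979861] 0.05264567548517063 -0.010632907797116786
```

Emit:
send_rows:
  series: [0,-0.03,-0.1,0,0,3,0.5,0,-0.03,-0.1,0,0,6,0.5,0,-0.03,-0.1,0,0,9,0.5,0,-0.03,-0.1,0,0,11,0.5,0,-0.03,-0.1,0,0,11,0.5]

```text
clock: 4.55
tcp_pos: [0.5434, 0.0262, 0.0558]
orientation: [0.001, 0.65, 0.76, -0.0]
wrist_force: [-2.9, -2.7, 6.4]
finger_gap: 0.0526
```

```bash
cat > st.py <<'E'
from h import *
togo([0.543,0.0262,0.054]); s=get_state(); print(s["wrist_force"].round(1),s["ft_torque"].round(3),s["finger_gap"].round(4),s["tau"][5].round(3),s["joint_pos"][5])
E
python3 st.py
```

```text
t 4.55 tcp [0.5434 0.0262 0.0558] psi 98.93 shift [ 0.01 -0.04  0.18] j [-0.1   0.37 -0.33  0.87 -0.    1.32]Traceback (most recent call last):
  File "st.py", line 2, in <module>
    togo([0.543,0.0262,0.054]); s=get_state(); print(s["wrist_force"].round(1),s["ft_torque"].round(3),s["finger_gap"].round(4),s["tau"][5].round(3),s["joint_pos"][5])
                                                                                                       ^^^^^^^^^^^^^^^^^^^^^
AttributeError: 'float' object has no attribute 'round'
```

Emit:
send_rows:
  series: [0,0,0,0,0,3,0.5,0,0,0,0,0,6,0.5,0,0,0,0,0,9,0.5,0,0,0,0,0,12,0.5,0,0,0,0,0,12,0.5]

```text
clock: 4.97
tcp_pos: [0.5436, 0.0262, 0.0558]
orientation: [0.001, 0.726, 0.688, 0.0]
wrist_force: [-3.2, -3.3, 6.0]
finger_gap: 0.0525
```

```bash
python3 st.py
```

```text
t 4.9667 tcp [0.5436 0.0262 0.0558] psi 86.92 shift [-0.01 -0.06  0.18] j [-0.1   0.37 -0.33  0.87 -0.    1.53]Traceback (most recent call last):
  File "st.py", line 2, in <module>
    togo([0.543,0.0262,0.054]); s=get_state(); print(s["wrist_force"].round(1),s["ft_torque"].round(3),s["finger_gap"].round(4),s["tau"][5].round(3),s["joint_pos"][5])
                                                                                                       ^^^^^^^^^^^^^^^^^^^^^
AttributeError: 'float' object has no attribute 'round'
```

```bash
sed -i 's/s\["finger_gap"\].round(4)/s["finger_gap"]/' st.py; python3 st.py
```

```text
t 4.9667 tcp [0.5436 0.0262 0.0558] psi 86.92 shift [-0.01 -0.06  0.18] j [-0.1   0.37 -0.33  0.87 -0.    1.53]
[-3.2 -3.3  6. ] [-0.498  0.699 -0.088] 0.0525375969038559 0.406 1.5260195813837867
```

Emit:
send_rows:
  series: [0,0,0,0,0,3,0.5,0,0,0,0,0,6,0.5,0,0,0,0,0,9,0.5,0,0,0,0,0,10,0.5]

```text
clock: 5.3
tcp_pos: [0.5439, 0.0262, 0.0558]
orientation: [0.001, 0.783, 0.622, 0.0]
wrist_force: [-1.5, -2.3, 4.8]
finger_gap: 0.0523
```

```bash
python3 st.py
```

```text
t 5.3 tcp [0.5439 0.0262 0.0558] psi 76.96 shift [-0.02 -0.08  0.18] j [-0.1   0.37 -0.33  0.87 -0.    1.7 ]
[-1.5 -2.3  4.8] [-0.481  0.604  0.494] 0.05230357845839808 0.602 1.6998993555582258
```

Emit:
send_rows:
  series: [0,0,0,0,0,3,0.5,0,0,0,0,0,6,0.5,0,0,0,0,0,9,0.5,0,0,0,0,0,10,0.5]

```text
clock: 5.63
tcp_pos: [0.5441, 0.0262, 0.0558]
orientation: [0.001, 0.834, 0.552, 0.0]
wrist_force: [-1.4, -3.7, 4.9]
finger_gap: 0.0529
```

```bash
python3 st.py
```

```text
t 5.6333 tcp [0.5441 0.0262 0.0558] psi 66.99 shift [-0.04 -0.1   0.18] j [-0.1   0.37 -0.33  0.87 -0.    1.87]
[-1.4 -3.7  4.9] [-0.589  0.522  0.623] 0.05287465647470978 0.675 1.8739005312737271
```

The drag came on between 23° and 33° of turn: the torque rose from −0.09 to +0.49 and then +0.62 N·m. The next slot lines up at tool psi ≈ 49.2°, so 18° more.

Emit:
send_rows:
  series: [0,0,0,0,0,3,0.5,0,0,0,0,0,6,0.5,0,0,0,0,0,9,0.5,0,0,0,0,0,12,0.5,0,0,0,0,0,15,0.5,0,0,0,0,0,18,0.5,0,0,0,0,0,18,0.5,0,0,0,0,0,18,0.5]

```text
clock: 6.3
tcp_pos: [0.5444, 0.0259, 0.0558]
orientation: [0.001, 0.91, 0.415, 0.001]
wrist_force: [-1.5, -3.2, 5.4]
finger_gap: 0.0528
```

```bash
python3 st.py
```

```text
t 6.3 tcp [0.5444 0.0259 0.0558] psi 49.07 shift [-0.07 -0.12  0.18] j [-0.1   0.37 -0.33  0.87 -0.    2.19]
[-1.5 -3.2  5.4] [-0.636  0.419  0.264] 0.05276381777447631 0.317 2.1864746551937864
```

Emit:
send_rows:
  series: [0,0,0,0,0,0,1,0,0,0,0,0,0,1,0,0,0,0,0,0,1,0,0,0,0,0,0,1,0,0,-3.5,0,0,0,1,0,0,-7,0,0,0,1,0,0,-10.5,0,0,0,1,-1,0,-14,0,0,0,1,-2,0,-14.5,0,0,0,1,-2,0,-14.5,0,0,0,1]

```text
clock: 7.13
tcp_pos: [0.5311, 0.011, 0.2023]
orientation: [0.002, 0.91, 0.414, 0.002]
wrist_force: [0.5, 0.3, -0.4]
finger_gap: 0.0859
```

```bash
python3 - <<'E'
from h import *
togo([0.543,0.025,0.058],49.2)
c=cam("wrist"); im=read_camera("wrist"); cv2.imwrite("pics/w3.png",im)
np.savez("w3.npz",K=c[0],t=c[1],A=c[2])
u=proj("wrist",[[0.543,0.026,0.075]],c)[0]
x,y=u.astype(int); x0=max(x-85,0); y0=max(y-75,0); cr=im[y0:y0+150,x0:x0+170]; print(x0,y0); cv2.imwrite("pics/w3c.png",cv2.resize(cr,None,fx=4,fy=4,interpolation=cv2.INTER_CUBIC))
E
```

```text
t 7.1333 tcp [0.5311 0.011  0.2023] psi 48.97 shift [ 1.8  -0.09 14.44] j [-0.13  0.23 -0.13  1.2  -0.    2.16]
rot [ 0.27 -0.16 -0.23]
171 96
```

View pics/w3c.png

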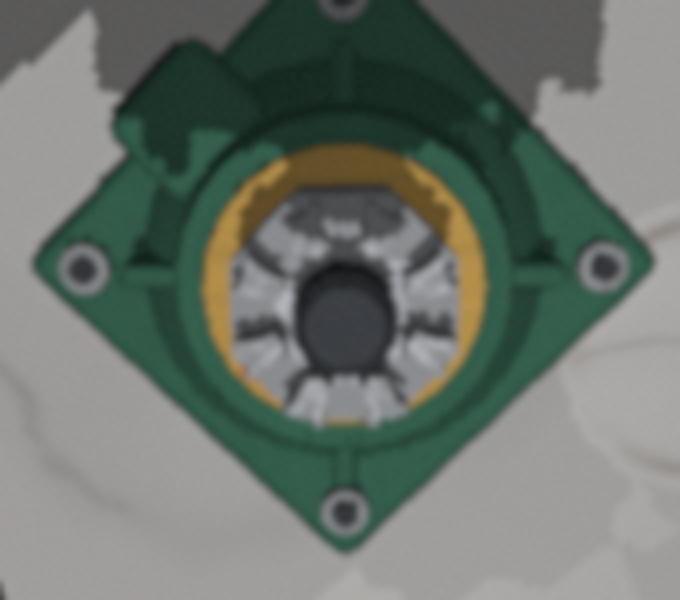

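The slots' dark marks are at (262,325) and (427,325), and the plate's diagonal screws are at (83,269) and (603,267). Both lines are level, so a slot lies along the mill's x. The dot looks to be near (237,371), and I'll check that numerically.

```bash
python3 - <<'E'
from h import *
f=np.load("w3.npz"); c=(f["K"],f["t"],f["A"])
o=np.array([171,96]); px=lambda L:(np.array(L)-1.5)/4+o
a=lambda v:np.degrees(np.arctan2(v[1],v[0])).round(2)
S=back("wrist",px([(83,269),(603,267),(343,2),(345,512)]),0.0125,c); print(S.round(4),S.mean(0).round(4)); cen=S.mean(0)
print("yaw",a(S[1]-S[0])+45,a(S[2]-S[3])-45)
V=back("wrist",px([(295,186),(400,186)]),0.0825,c);print("edge+45",a(V[1]-V[0])+45)
W=back("wrist",px([(262,325),(427,325)]),0.09,c);print("slots+45",a(W[1]-W[0])+45,W.mean(0))
print("spindle",back("wrist",px([(345,321)]),0.105,c))
D=back("wrist",px([(237,371)]),0.054,c)[0]; print("dot",D,a(D-cen),np.hypot(*(D-cen)[:2]), "moved",np.hypot(*(D-[0.5144,0.0109,.054])[:2]))
im=cv2.imread("pics/w3.png"); y,x=px([(237,371)])[0][::-1].astype(int); print(im[y-2:y+3,x-2:x+3].tolist())
for n,l in [("top","pin_grip"),("side","pin_grip")]:
  read_camera(n)
  for d in silhouettes(n,l)[:2]:
    v,u=np.nonzero(d["pixels"]); print(n,d["p"],d["box"],back(n,[u.mean(),v.mean()],0.03))
togo([0.43,0.26,0.25],90)
E
```

```text
[[ 0.4848  0.0753  0.0125]
 [ 0.6008 -0.0249  0.0125]
 [ 0.5914  0.081   0.0125]
 [ 0.493  -0.0329  0.0125]] [0.5425 0.0246 0.0125]
yaw 4.18 4.189999999999998
edge+45 3.979999999999997
slots+45 3.950000000000003 [0.54179919 0.02377167 0.09      ]
spindle [[0.54436924 0.02663726 0.105     ]]
dot [0.50767216 0.02764818 0.054     ] 175.04 0.03494948485661178 moved 0.01804897492191524
[[[71, 112, 117], [79, 130, 153], [98, 141, 166], [119, 142, 160], [133, 140, 148]], [[74, 105, 95], [72, 120, 136], [79, 134, 164], [93, 136, 169], [109, 130, 156]], [[73, 97, 72], [72, 110, 112], [72, 125, 149], [72, 126, 165], [86, 122, 161]], [[76, 95, 58], [75, 100, 82], [71, 110, 116], [68, 117, 146], [77, 118, 156]], [[75, 93, 50], [75, 95, 58], [74, 100, 81], [71, 107, 112], [74, 113, 137]]]
side 0.91 [213.4, 241.4, 31.1, 21.7] [[0.43736095 0.2615033  0.03      ]]
t 7.3833 tcp [0.5291 0.0122 0.1973] psi 49.02 shift [ 12.2  -23.75  -5.22] j [-0.13  0.24 -0.14  1.2   0.    2.16]
rot [-1.900e-01  3.000e-02 -4.098e+01]
```

The slot is within about 0.3° of the mill's x (yaw 4.2°). The dot has moved about 18 mm, which is inside the limits. Now I'll go to the pin.

Emit:
send_rows:
  series: [1.3,-2.4,0,0,0,-7,1,2.6,-4.7,0,0,0,-14,1,3.9,-7,0,0,0,-21,1,5.2,-9.4,0,0,0,-28,1,6.5,-11.7,0,0,0,-35,1,7.8,-14,0,0,0,-42,1,9.1,-16.4,0,0,0,-49,1,10.4,-18.7,0,0,0,-56,1,11.7,-21,0,0,0,-63,1,12.8,-23.4,0,0,0,-70,1]

```text
clock: 8.22
tcp_pos: [0.4363, 0.2632, 0.1976]
orientation: [-0.001, 0.505, 0.863, -0.001]
wrist_force: [0.6, 0.5, 0.4]
finger_gap: 0.0855
```

Emit:
send_rows:
  series: [0,0,0,0,0,-7,1,0,0,0,0,0,-14,1,0,0,0,0,0,-21,1,0,0,0,0,0,-28,1,0,0,0,0,0,-35,1,0,0,0,0,0,-42,1,0,0,0,0,0,-49,1,0,0,0,0,0,-56,1,0,0,0,0,0,-61,1,0,0,0,0,0,-61,1]

```text
clock: 9.05
tcp_pos: [0.4367, 0.2619, 0.1976]
orientation: [-0.001, -0.001, 1.0, -0.001]
wrist_force: [-0.5, 0.7, -0.0]
finger_gap: 0.0852
```

```bash
python3 - <<'E'
from h import *
togo([0.437,0.262,0.2],180)
c=cam("wrist"); im=read_camera("wrist"); cv2.imwrite("pics/w4.png",im)
np.savez("w4.npz",K=c[0],t=c[1],A=c[2])
for l in ["pin_grip","pin_tip"]:
  for d in silhouettes("wrist",l)[:2]:
    v,u=np.nonzero(d["pixels"]); print(l,d["p"],d["box"],u.mean(),v.mean(),back("wrist",[u.mean(),v.mean()],0.03,c))
u=proj("wrist",[[0.45,0.262,0.03]],c)[0]
x,y=u.astype(int); x0=max(x-75,0); y0=max(y-70,0); cr=im[y0:y0+140,x0:x0+150]; print(x0,y0); cv2.imwrite("pics/w4c.png",cv2.resize(cr,None,fx=4,fy=4,interpolation=cv2.INTER_CUBIC))
E
```

```text
t 9.05 tcp [0.4367 0.2619 0.1976] psi -179.85 shift [-0.03  0.01 -0.24] j [ 0.38  0.2  -0.18  1.19  0.    0.38]
rot [-0.06 -0.16  0.15]
pin_grip 0.76 [243.6, 167.7, 19.6, 68.6] 253.06827309236948 192.06425702811245 [[0.4481614  0.25769804 0.03      ]]
pin_tip 0.91 [240.4, 166.4, 26.0, 68.1] 253.00840336134453 193.36014405762305 [[0.44967644 0.25762898 0.03      ]]
181 123
```

View pics/w4c.png

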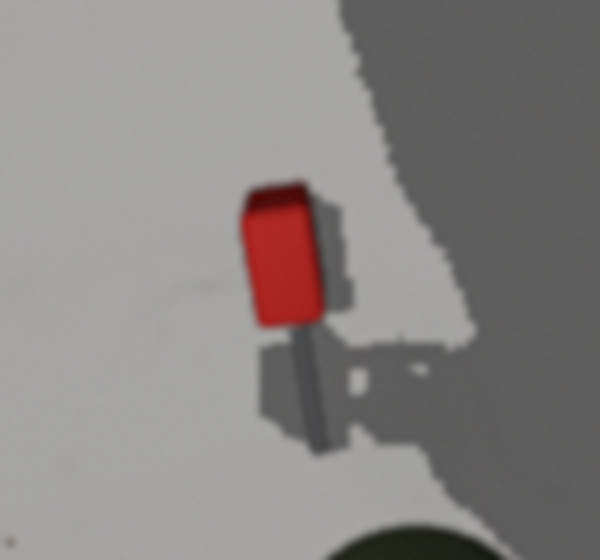

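The red handle's top face has corners (243,215), (310,205), (323,318) and (262,326). The rod tip is at (320,450), and the green mug is at the bottom edge of the crop.

```bash
python3 - <<'E'
from h import *
f=np.load("w4.npz"); c=(f["K"],f["t"],f["A"])
px=lambda L:(np.array(L)-1.5)/4+[181,123]
a=lambda v:np.degrees(np.arctan2(v[1],v[0])).round(2)
V=back("wrist",px([(243,215),(310,205),(323,318),(262,326)]),0.044,c); print(V.round(4),V.mean(0).round(4)); C=V.mean(0)
print("long",a(V[3]-V[0]),a(V[2]-V[1]),"short+90",a(V[0]-V[1])-90,a(V[3]-V[2])-90)
T=back("wrist",px([(301,328),(320,450)]),0.014,c); print(T.round(4),"rod",a(T[1]-T[0]),"C->tip",a((T[1]-C)),np.hypot(*(T[1]-C)[:2]))
for p in (180,188,187):togo([C[0],C[1],0.008],p)
E
```

```text
[[0.4274 0.2455 0.044 ]
 [0.4246 0.2633 0.044 ]
 [0.4559 0.267  0.044 ]
 [0.4582 0.2503 0.044 ]] [0.4415 0.2565 0.044 ]
long 8.91 6.7 short+90 -171.22 -172.04000000000002
[[0.4678 0.2608 0.014 ]
 [0.5074 0.2668 0.014 ]] rod 8.58 C->tip 8.89 0.06665173525091124
t 9.2 tcp [0.437  0.2619 0.1983] psi 179.88 shift [-0.49 -0.53 19.03] j [ 0.38  0.2  -0.18  1.19 -0.    0.38]
rot [-0.04 -0.09 -0.12]
t 9.2 tcp [0.437  0.2619 0.1983] psi 179.88 shift [-0.49 -0.53 19.03] j [ 0.38  0.2  -0.18  1.19 -0.    0.38]
rot [-0.03 -0.09 -8.12]
t 9.2 tcp [0.437  0.2619 0.1983] psi 179.88 shift [-0.49 -0.53 19.03] j [ 0.38  0.2  -0.18  1.19 -0.    0.38]
rot [-0.03 -0.09 -7.12]
```

Emit:
send_rows:
  newtons: 40
  series: [-0.25,-0.25,3.5,0,0,-4,1,-0.5,-0.53,7,0,0,-8.5,1,-0.5,-0.53,10.5,0,0,-8.5,1,-0.5,-0.53,14,0,0,-8.5,1,-0.5,-0.53,17,0,0,-8.5,1,-0.5,-0.53,19,0,0,-8.5,1,-0.5,-0.53,19,0,0,-8.5,1,-0.5,-0.53,19,0,0,-8.5,1]

```text
clock: 9.87
tcp_pos: [0.4412, 0.2562, 0.0083]
orientation: [-0.002, -0.074, 0.997, -0.001]
wrist_force: [-0.3, 0.4, 0.3]
finger_gap: 0.0854
```

Emit:
send_rows:
  series: [0,0,0,0,0,0,0.1,0,0,0,0,0,0,0.1,0,0,0,0,0,0,0.1,0,0,0,0,0,0,0.1,0,0,0,0,0,0,0.1,0,0,0,0,0,0,0.1,0,0,0,0,0,0,0.1,0,0,0,0,0,0,0.1]

```text
clock: 10.53
tcp_pos: [0.4431, 0.2568, 0.0102]
orientation: [0.001, -0.074, 0.997, 0.0]
wrist_force: [-1.0, -0.1, 6.5]
finger_gap: 0.0197
```

```bash
python3 st.py
```

```text
t 10.5333 tcp [0.4431 0.2568 0.0102] psi -171.5 shift [ -6.48 -24.28  -4.38] j [ 0.37  0.37 -0.46  0.74 -0.    0.22]
[-1.  -0.1  6.5] [-0.035  0.146 -0.012] 0.019650741416524915 -0.001 0.22024525287867086
```

Gripped, with a gap of 19.7 mm. The nut grip puts the spindle axis at about (0.5434, 0.0250). I'll lift and carry the pin to a staging point outside the slot, in line with the mill's x.

Emit:
send_rows:
  series: [0,0,-3,0,0,0,0.1,0,0,-6.5,0,0,0,0.1,0,0,-10,0,0,0,0.1,0.3,-2.4,-12,0,0,0.5,0.1,0.8,-5.6,-13,0,0,1,0.1,1.6,-9,-13,0,0,1.8,0.1,2.3,-12.5,-13,0,0,2.5,0.1,3,-16,-13,0,0,3,0.1,3.8,-19.5,-13,0,0,3.6,0.1,4.8,-23,-13,0,0,4.3,0.1]

```text
clock: 11.37
tcp_pos: [0.4286, 0.0205, 0.1393]
orientation: [0.0, -0.037, 0.999, -0.0]
wrist_force: [0.4, -0.2, -0.9]
finger_gap: 0.0195
```

Emit:
send_rows:
  series: [0,-0.56,0,0,0,0,0.1,0,-0.56,0,0,0,0,0.1,0,-0.56,0,0,0,0,0.1]

```text
clock: 11.62
tcp_pos: [0.4292, 0.0163, 0.1392]
orientation: [-0.0, -0.036, 0.999, 0.0]
wrist_force: [-0.1, 0.7, -0.7]
finger_gap: 0.0195
```

```bash
python3 - <<'E'
from h import *
togo([0.4307,0.0167,0.0832],184.2)
im=read_camera("side"); cv2.imwrite("pics/s5.png",cv2.resize(im[130:250,210:340],None,fx=5,fy=5,interpolation=cv2.INTER_CUBIC))
E
```

```text
t 11.6167 tcp [0.4292 0.0163 0.1392] psi -175.89 shift [-0.15  0.02  5.6 ] j [-0.15  0.09 -0.47  1.01  0.   -0.22]
rot [ 0.03 -0.   -0.09]
```

View pics/s5.png

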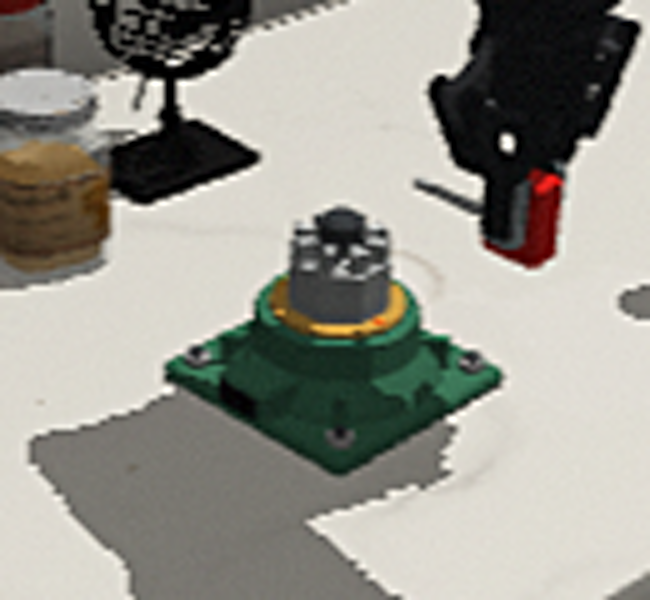

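The pin is held upright with its rod level (tip at crop (417,183)). The orange dot has clearly moved, now at (380,322). I'll lower to hole height.

Emit:
send_rows:
  series: [-0.1,0.02,2.8,0,0,0,0.1,-0.1,0.02,5.6,0,0,0,0.1,-0.1,0.02,5.6,0,0,0,0.1,-0.1,0.02,5.6,0,0,0,0.1]

```text
clock: 12.0
tcp_pos: [0.4286, 0.0182, 0.0824]
orientation: [-0.002, -0.038, 0.999, 0.0]
wrist_force: [0.2, -0.4, -1.6]
finger_gap: 0.0198
```

```bash
python3 - <<'E'
from h import *
p=np.array([0.4292,.0163,0.1392]); d=np.array([0.9973,0.0732,0])
print("tip pred",proj("side",[p+0.068*d+[0,0,0.0038], p+0.017*d+[0,0,.0038]]),"seen",(293.4,166.6))
D=back("side",[[286,194.4]],0.054)[0]; print("dot",D,np.hypot(*(D-[0.5144,0.0109,.054])[:2]))
togo([0.4307,0.0167,0.0832],184.2)
im=read_camera("side"); cv2.imwrite("pics/s6.png",cv2.resize(im[150:220,250:330],None,fx=8,fy=8,interpolation=cv2.INTER_CUBIC))
s=get_state(); p=s["tcp_pos"]
print("tip",proj("side",[p+0.068*d+[0,0,0.0038],[.5434,.025,.105],[0.5434-.026*.997,.025-.026*.073,.087]]))
E
```

```text
tip pred [[292.02082667 165.5287064 ]
 [307.74825733 172.57400083]] seen (293.4, 166.6)
dot [0.50787781 0.02481459 0.054     ] 0.01536732524399908
t 12.0 tcp [0.4286 0.0182 0.0824] psi -175.65 shift [-0.19 -0.17 -0.09] j [-0.15  0.15 -0.56  0.87  0.   -0.22]
rot [ 0.06 -0.24  0.14]
tip [[289.98928672 184.71223294]
 [277.67523233 172.43639004]
 [284.63936663 181.9477238 ]]
```

View pics/s6.png

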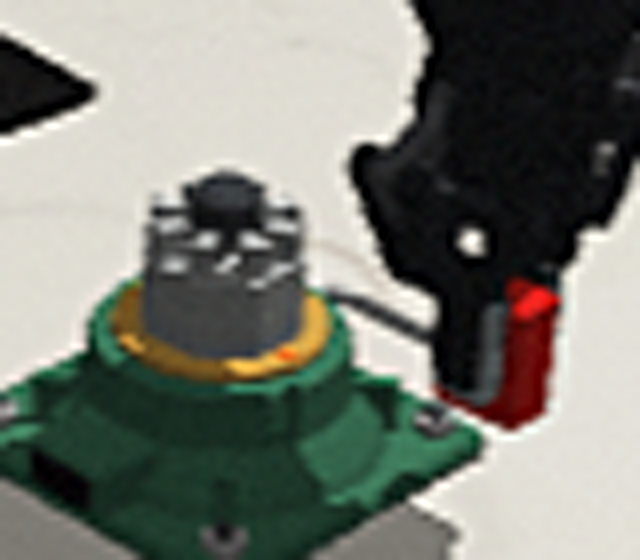

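The rod tip is at (332,293), level, and just outside the nut. Its offset from the prediction is consistent with the pin sitting about 2 to 3 mm back in the jaws, with its height right. I'll settle and re-read.

Emit:
send_rows:
  series: [0,0,0,0,0,0,0.1,0,0,0,0,0,0,0.1,0,0,0,0,0,0,0.1]

```text
clock: 12.3
tcp_pos: [0.4314, 0.0168, 0.0845]
orientation: [0.001, -0.037, 0.999, -0.0]
wrist_force: [-0.3, -0.2, -0.2]
finger_gap: 0.0196
```

```bash
python3 - <<'E'
from h import *
for i in range(3): togo([0.4307,0.0167,0.0832],184.2); read_camera("side")
E
```

```text
t 12.3 tcp [0.4314 0.0168 0.0845] psi -175.77 shift [ 0.07 -0.    0.13] j [-0.15  0.14 -0.56  0.87 -0.   -0.22]
rot [-0.03  0.13  0.03]
t 12.35 tcp [0.4312 0.0167 0.0843] psi -175.78 shift [0.05 0.   0.11] j [-0.15  0.14 -0.56  0.87 -0.   -0.22]
rot [-0.03  0.11  0.02]
t 12.4 tcp [0.431  0.0166 0.0841] psi -175.79 shift [0.03 0.01 0.09] j [-0.15  0.14 -0.56  0.87 -0.   -0.22]
rot [-0.03  0.09  0.01]
```

Emit:
send_rows:
  series: [-0.7,0,0.05,0,0,0,0.1,-1.4,0,0.05,0,0,0,0.1,-2.1,0,0.05,0,0,0,0.1,-2.8,0,0.05,0,0,0,0.1,-2.8,0,0.05,0,0,0,0.1,-2.8,0,0.05,0,0,0,0.1]

```text
clock: 12.95
tcp_pos: [0.4587, 0.0187, 0.0826]
orientation: [-0.0, -0.037, 0.999, -0.0]
wrist_force: [-0.3, 0.5, -0.9]
finger_gap: 0.0197
```

```bash
cat > st2.py <<'E'
from h import *
s=get_state(); p=s["tcp_pos"]; e=p[:2]-[0.5434,0.0250]; a=np.radians(4.2)
print("along",e@[np.cos(a),np.sin(a)]*1000,"lat",e@[-np.sin(a),np.cos(a)]*1000,"z",p[2],s["wrist_force"].round(2),s["ft_torque"].round(2),s["finger_gap"],s["clock"])
E
python3 st2.py
```

```text
along -84.88954921832368 lat -0.04878939630450291 z 0.08258595225455215 [-0.28  0.51 -0.93] [-0.04  0.03  0.01] 0.019728287750508805 12.95
```

Emit:
send_rows:
  series: [-0.3,0,-0.03,0,0,0,0.1,-0.6,0,-0.03,0,0,0,0.1,-0.9,0,-0.03,0,0,0,0.1,-1.2,0,-0.03,0,0,0,0.1,-1.5,0,-0.03,0,0,0,0.1,-1.5,0,-0.03,0,0,0,0.1]

```text
clock: 13.45
tcp_pos: [0.474, 0.0198, 0.0832]
orientation: [0.0, -0.037, 0.999, -0.0]
wrist_force: [-0.2, -0.0, -0.3]
finger_gap: 0.0192
```

```bash
python3 st2.py
```

```text
along -69.56818186474496 lat -0.11479212091290338 z 0.08318596739997657 [-0.22 -0.03 -0.35] [-0.02  0.03 -0.01] 0.019222855561395528 13.45
```

Emit:
send_rows:
  series: [-0.4,0,0,0,0,0,0.1,-0.8,0,0,0,0,0,0.1,-1.2,0,0,0,0,0,0.1,-1.6,0,0,0,0,0,0.1,-1.9,0,0,0,0,0,0.1,-2.2,0,0,0,0,0,0.1,-2.2,0,0,0,0,0,0.1]

```text
clock: 14.03
tcp_pos: [0.4959, 0.0215, 0.0831]
orientation: [0.0, -0.037, 0.999, -0.0]
wrist_force: [-0.0, 0.7, -0.3]
finger_gap: 0.0198
```

```bash
python3 st2.py
```

```text
along -47.59366968646542 lat -0.05331611639273598 z 0.0830951287416017 [-0.04  0.73 -0.31] [-0.02 -0.05 -0.03] 0.019764480315375504 14.0333
```

Emit:
send_rows:
  series: [-0.15,0,0,0,0,0,0.1,-0.3,0,0,0,0,0,0.1,-0.35,0,0,0,0,0,0.1,-0.4,0,0,0,0,0,0.1,-0.4,0,0,0,0,0,0.1]

```text
clock: 14.45
tcp_pos: [0.4991, 0.0218, 0.0831]
orientation: [0.0, -0.037, 0.999, -0.0]
wrist_force: [-0.3, 0.0, -1.2]
finger_gap: 0.019
```

```bash
python3 st2.py
```

```text
along -44.393875650842666 lat 0.02426138464457213 z 0.08306677180560121 [-0.27  0.05 -1.19] [0.03 0.06 0.01] 0.019046999729027216 14.45
```

Emit:
send_rows:
  series: [-0.05,0,0,0,0,0,0.1,-0.1,0,0,0,0,0,0.1,-0.1,0,0,0,0,0,0.1]

```text
clock: 14.7
tcp_pos: [0.4997, 0.0218, 0.083]
orientation: [-0.0, -0.037, 0.999, -0.0]
wrist_force: [-0.8, -0.9, 0.2]
finger_gap: 0.0195
```

```bash
python3 st2.py
```

```text
along -43.80416230437312 lat 0.007876225380712894 z 0.08299831860785224 [-0.84 -0.89  0.21] [-0.06  0.31  0.04] 0.019475622421495746 14.7
```

Emit:
send_rows:
  series: [-0.05,0,0,0,0,0,0.1,-0.1,0,0,0,0,0,0.1,-0.1,0,0,0,0,0,0.1]

```text
clock: 14.95
tcp_pos: [0.4998, 0.0219, 0.0827]
orientation: [-0.001, -0.037, 0.999, -0.0]
wrist_force: [-4.3, -1.5, 2.1]
finger_gap: 0.0197
```

```bash
python3 st2.py
```

```text
along -43.703121028958385 lat 0.05410456427354197 z 0.08271674064919758 [-4.34 -1.47  2.05] [-0.18  1.07 -0.01] 0.019667725212482435 14.95
```

The handle has met the nut: 4.3 N, with the tool stopped at −43.7 mm. I'll relieve the push, open and back off upwards.

Emit:
send_rows:
  series: [0.1,0,0,0,0,0,0.1,0.1,0,0,0,0,0,0.25,0.1,0,0,0,0,0,0.5,0.1,0,0,0,0,0,0.8,0.1,0,0,0,0,0,0.8,0.1,0,0,0,0,0,0.8,0.1,0,-2,0,0,0,0.8,0.1,0,-5,0,0,0,0.8,0.1,0,-9,0,0,0,0.8,0.1,0,-12,0,0,0,0.8]

```text
clock: 15.78
tcp_pos: [0.5004, 0.0218, 0.2054]
orientation: [0.001, -0.037, 0.999, -0.0]
wrist_force: [0.9, -0.5, 0.2]
finger_gap: 0.0683
```

Emit:
send_rows:
  series: [3,0,-1,0,0,0,1,5,0,-1,0,0,0,1,5,0,-1,0,0,0,1,5,0,-1,0,0,0,1]

```text
clock: 16.12
tcp_pos: [0.45, 0.0182, 0.2136]
orientation: [0.001, -0.037, 0.999, -0.0]
wrist_force: [0.0, 0.6, 0.6]
finger_gap: 0.0854
```

```bash
python3 - <<'E'
from h import *
c=cam("wrist"); a=read_camera("wrist"); b=read_camera("side")
K=lambda i:cv2.resize(i,None,fx=3,fy=3,interpolation=cv2.INTER_CUBIC)
u=proj("wrist",[[.5,.022,.09]],c)[0].astype(int); print(u,get_state()["wrist_force"])
x0=max(u[0]-65,0);y0=max(u[1]-60,0)
A=cv2.resize(a[y0:y0+150,x0:x0+130],(390,450)); B=cv2.resize(b[150:240,240:318],(390,450),interpolation=cv2.INTER_CUBIC)
cv2.imwrite("pics/f7.png",np.hstack([A,B]))
q=np.array([.4995,.0218]);d=np.array([.9973,.0732])
print(x0,y0,"side pred tip",proj("side",[[.5434+.024*.997,.025+.024*.073,.087],[.5434-.044*.997,.025-.044*.073,.117]]))
E
```

```text
[256 238] [-0.55928509  0.71628365  1.12179366]
191 178 side pred tip [[270.81702468 175.23048231]
 [290.52792323 174.2866365 ]]
```

View pics/f7.png

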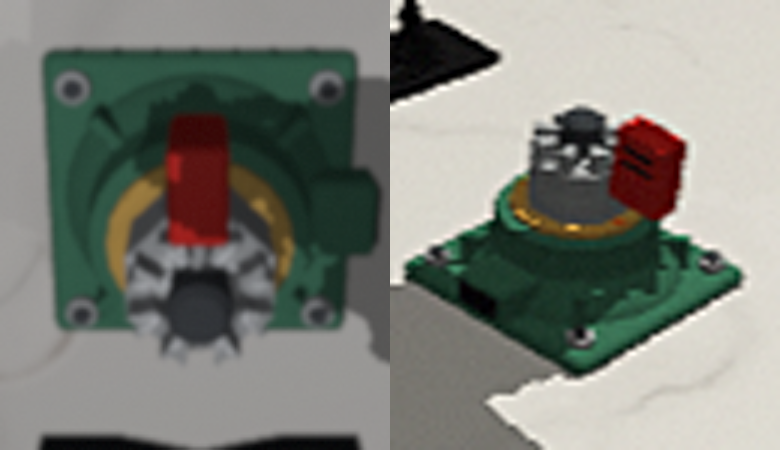

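The handle sits tight against the nut, with the rod in the slot, and the gripper is clear. In the left half the handle's front top edge is at (200,243). One last number check before handing in.

```bash
python3 - <<'E'
from h import *
P=back("wrist",[[191+200/3,178+243/3],[191+200/3,178+120/3]],0.117); e=(P[:,:2]-[0.5434,0.025])@[.9973,.0732]
print("front/back top edge along mill x (mm)",e*1000)
s=get_state(); print(s["wrist_force"],s["clock"]); print(hand_in())
E
```

```text
front/back top edge along mill x (mm) [-34.83944449 -75.27118267]
[-0.55928509  0.71628365  1.12179366] 16.2167
the job is handed in; nothing more can be done
None
```

I turned the nut past snug and on to the next slot, and put the pin through it. The job is handed in at 16.2 s. One last check did not match, so the pin may not be fully home.

- **Nut:** I turned it about 61° clockwise in one grip. The wrist torque rose from about −0.1 to 0.5–0.6 N·m between 23° and 33° of turn. I carried on to the next slot, which the wrist camera showed within about 0.3° of the mill's x. The washer's dot had moved about 15 to 18 mm, against the allowed 1 to 28.5 mm.
- **Pin:** It slid through slot and spindle with no more than about 1 N at the wrist. I stopped when the handle met the nut: 4.3 N along the push, tool stopped 43.7 mm from the spindle axis, against 44 mm nominal. I then let go and backed clear.
- **Final pictures:** The handle stands against the nut. I never sent the arm near the mug, jar or tin, but I did not check their positions at the end.
- **Check that disagreed:** After release, the handle's top front edge measured about 35 mm from the spindle axis, where 27 mm is expected.
    - The same pixels made the 34 mm handle look about 40 mm long, so part of the difference is measuring error.
    - The rest may be the handle drooping slightly in the hole's clearance (about 0.08 to 0.12 rad at most, limit 0.2) or the pin having slipped back a little.
    - I ran this check in the same script as the hand-in, so I could not correct it.

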